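Book a reagent bottle in at the trigger scanner

TASK

Book in the amber reagent bottle: stand it on the black pad of the scanner stand with its barcode sticker facing squarely into the scanner's window and let go of it. Then squeeze the scanner's orange trigger fully, keep it squeezed for about a second and let it spring back. Finally stand the bottle upright in the pale blue tray, setting it down gently without disturbing the other bottles.

Things in the scene. Friction and masses are not known exactly. Their poses are not given: they have to be found in the camera images.
- amber_bottle: loose brown glass bottle with a black cap, 54 mm in diameter, 108 mm high, 130 to 270 g; grasp it round the straight body, which reaches 90 mm up (cap and shoulder offer no hold). Origin: centre of its underside, z up. Its +x axis points out through the barcode sticker; the printed label is on the opposite side. At the start the sticker faces roughly towards the robot
- barcode (a point): middle of the barcode sticker (white paper about 22 mm wide and 50 mm high, black bars lying level one above the other) on the amber bottle's surface, 27 mm from its axis and 42 mm above its underside
- scan_stand: fixed stand: grey base plate 110 x 250 x 6 mm carrying a cordless pistol scanner clamped on its side. +y is where the scanner looks, -x where its grip points, z up; origin on the plate's underside below the head's axis. Head: light grey, dark front, from y = -72 to +49 mm, 65 mm wide along x, top 93 mm above the bench. Dark grip: level, leaning 10 degrees to -y, out to x = -138 mm, 32 mm thick, free from above
- window (a point): middle of the scanner's dark red window, 62 mm above the bench; +y points out of the window, x and z as the stand's. The scanner lies on its side so that its upright scan line crosses the sticker's level bars; it reads a code 30 to 70 mm in front of the window, facing it within 20 degrees
- scan_spot (a point): centre of the black rubber pad (68 mm in diameter, flush with the base plate's top, 6 mm above the bench), 79 mm in front of the window; the bottle stands here when its code is read
- grip_back (a point): point on the back (-y side) of the scanner's grip, straight across from the trigger along the stand's y, at mid height of the grip (62 mm above the bench; the grip spans 47 to 77 mm): one finger bears here
- trigger_face (a point): point on the front (+y side) of the orange trigger where a finger presses, 27 mm from its hinge, 62 mm above the bench; moves with it. The trigger is a lever 38 mm long (along x), 16 mm high and 7 mm thick in front of the grip. Free, it lies 50 mm from grip_back along the stand's y; squeezed fully, about 44 mm
- trigger (a joint): hinge of the trigger, upright axis at the head end of the lever, rad: 0 free, grows as it is squeezed towards the grip, 0.24 at its stop; the spring takes about 3 N at trigger_face to start and 6 N at the stop, and returns it to 0
- tray: fixed pale blue open tray, 220 x 130 mm outside, 30 mm high, walls 3 mm, inner floor 3 mm above the bench, rim flange 6 mm out. Origin: centre of its underside; x along its length. The two dropper bottles stand in its +x end, 75 mm from the middle; the amber bottle belongs in the empty -x part (about x = -45 mm)
- white_bottle: loose white bottle with a black cap, 48 mm in diameter, 92 mm high, on the bench; not to be disturbed. Origin: centre of its underside
- red_dropper: loose white dropper bottle with a red cap in the tray, 29 mm in diameter, 71 mm high; not to be disturbed. Origin: centre of its underside
- white_dropper: loose white dropper bottle with a white cap in the tray, 29 mm in diameter, 71 mm high; not to be disturbed. Origin: centre of its underside
Mind the look-alikes: they are no part of the job. What is shaped like the amber_bottle but yellow is not meant.

How it is judged (in metres and radians):
On the way, in this order (a step that is already met when the one before it is completed fails the run):
1. the amber bottle stands released on the stand's plate in front of the window, barcode facing it, with the trigger free (y of barcode in the frame of window below 0.07 m and y of amber_bottle in the frame of window above 0.058 m and x of amber_bottle in the frame of window between -0.015 and 0.015 m and angle between the x axis of amber_bottle and the y axis of window, either way round below 0.4 rad and z of amber_bottle in the frame of scan_stand between 0.003 and 0.01 m and angle between amber_bottle's own z axis and vertical below 0.1 rad and contact force between the fingers and amber_bottle below 0.05 N and linear speed of amber_bottle below 0.02 m/s and value of joint trigger below 0.03 rad), for 0.2 s.
2. the trigger is squeezed fully and held while the bottle stands there (y of barcode in the frame of window below 0.07 m and y of amber_bottle in the frame of window above 0.058 m and x of amber_bottle in the frame of window between -0.015 and 0.015 m and angle between the x axis of amber_bottle and the y axis of window, either way round below 0.4 rad and z of amber_bottle in the frame of scan_stand between 0.003 and 0.01 m and angle between amber_bottle's own z axis and vertical below 0.1 rad and value of joint trigger above 0.19 rad), for 0.5 s.
3. the trigger has sprung back, the bottle still standing there (y of barcode in the frame of window below 0.07 m and y of amber_bottle in the frame of window above 0.058 m and x of amber_bottle in the frame of window between -0.015 and 0.015 m and angle between the x axis of amber_bottle and the y axis of window, either way round below 0.4 rad and z of amber_bottle in the frame of scan_stand between 0.003 and 0.01 m and angle between amber_bottle's own z axis and vertical below 0.1 rad and value of joint trigger below 0.03 rad), for 0.1 s.
At the end, for the whole second after the job is handed in: the amber bottle stands upright (within 0.1 rad) on the tray's floor, wholly between its walls, released and at rest, and the trigger is free (below 0.03 rad) (x of amber_bottle in the frame of tray between -0.083 and 0.083 m and y of amber_bottle in the frame of tray between -0.04 and 0.04 m and z of amber_bottle in the frame of tray between 0.001 and 0.007 m and angle between amber_bottle's own z axis and vertical below 0.1 rad and linear speed of amber_bottle below 0.02 m/s and contact force between the fingers and amber_bottle below 0.05 N and value of joint trigger below 0.03 rad); the robot touches nothing.
It fails at once if the amber bottle is tipped by more than 0.5 rad (angle between amber_bottle's own z axis and vertical above 0.5 rad).
It fails at once if the amber bottle is dropped (falls free faster than 0.6 m/s, about 20 mm) (linear speed of amber_bottle above 0.6 m/s and contact force between the fingers and amber_bottle below 0.01 N).
It fails at once if the white bottle is shifted by more than 20 mm or tipped (distance of white_bottle from where it was at the start of the episode above 0.02 m or angle between white_bottle's own z axis and vertical above 0.2 rad).
It fails at once if the red-capped dropper bottle is shifted by more than 20 mm or tipped (distance of red_dropper from where it was at the start of the episode above 0.02 m or angle between red_dropper's own z axis and vertical above 0.2 rad).
It fails at once if the white-capped dropper bottle is shifted by more than 20 mm or tipped (distance of white_dropper from where it was at the start of the episode above 0.02 m or angle between white_dropper's own z axis and vertical above 0.2 rad).
It also fails if it takes over 72 s, if anything falls off the work surface, if the arm or the gripper's body presses on something with over 40 N, if the wrist force passes 120 N, or if a joint passes its speed limit or range.

ROBOT

A 6-joint arm with a two-finger parallel gripper is mounted at the origin on a cart in front of the work surface, level with it; the furniture and walls round the work are solid. World frame = base frame: x ahead of the robot, y to its left, z up, the work surface at z = 0. Lengths are in mm, angles in rad, forces in N, time in s.
With the tool pointing down it reaches from about 250 to 725 mm from the base axis. Payload 4 kg.
Tool frame: the origin (TCP) lies at the very end of the fingers, on their centre line; the grasp point (between the pads) lies 19 mm behind it; z points along the fingers, y is the line along which they close (so a half turn about z gives the same grasp; the last joint's range is limited). The gripper opens to 85 mm and grips with 20 to 120 N. Pads are 22 mm wide; open, the fingers measure 114 mm over their backs; the gripper's body (76 mm by 85 mm) begins 54 mm behind the grasp point. The pads swing forward as they close: fully open they stand 13 mm farther back than shut.
Start: joints at [1.311, 0.241, 0.005, 1.335, 0, 1.571], TCP at [128.442, 483.221, 231.306] pointing down, gripper open.
Joint ranges: [-2.72, 2.72], [-1.05, 1.87], [-1.09, 1.28], [-1.99, 2.15], [-1.42, 1.44], [-3.14, 3.14]. Speed limits (rad/s): [2.79, 2.79, 3.14, 3.14, 3.14, 3.14].

INTERFACE

Orientations are given as a 3x3 rotation matrix whose columns are the frame's x, y, z axes.
In Python, from cell import read_state, camera, hand_in gives the robot as it stands. The module is installed in compiled form; this text tells all that it offers.
- The arm moves only by the tool servo_tool, never from a script. Its argument "steps" is a list of rows, each an object with "claw": the finger opening in m, from 0 to 0.0854; "travel": the shift along the tool's x, y, z in m, a list of three; "twist": the turn about the tool's z in degrees. A call has 1 to 10 rows; each row shifts and turns the commanded pose from where the row before left it, along the tool's axes as they then stand; what a row does not reach is not made up. A row lasts 1/8 s, in which the tool goes at most 62.5 mm and 10.7 degrees, less where a joint would pass 70% of its speed; a pose out of reach is approached as far as the arm can. A call with a gripper value outside its range is refused whole. The fingers move at their own pace and stop on an object; "grip_force" is the grip in N (left out, the last holds). Time passes only in rows, so rows that do not move let the fingers close. It gives the time, the measured TCP pose, the force, the opening and the grip force at its end, in the units of the state.
- read_state(): the state, without advancing time (a new reading comes with each control period).
- camera(name): name is "scene" or "top" or "wrist"; returns a dict with "image" (384x512x3 uint8, red, green, blue), "mtx" (3x3 intrinsics, pixels), "eye" and "attitude" of the camera in the world. Camera axes: x right, y down, z forward; pixel columns grow to the right and rows downward; lengths in mm; the calibration is good to about 2 mm. A picture is of the moment at which its call begins. There is no depth.
- hand_in(): hands the job in; it is judged then, once.
The state is a dict: "t": time; "q": joint angles; "qvel": joint speeds; "joint_torque": joint torques, N m; "position": TCP position; "tcp_rot": TCP orientation; "wrist_force": force on the tool from outside, world axes, zero at the start; "ft_torque": the same for the moment, N m; "opening": finger opening in mm; "finger_force": force on a finger pad.
Only numpy, scipy, OpenCV 4.12 (cv2) and the standard library are available. Lean on these libraries where they do the work, as an engineer would, in place of code of your own. Each camera call takes 0.05 s, during which the arm holds its last target. There are 200 camera calls.

## Working session

There is one attempt and no reset: what is moved stays moved. The work goes in short steps, Python scripts to look and compute and a tool call to move; the robot and the scene stay as the last step left them, time stands still between calls to the robot, and variables do not carry over. Pictures are saved under pics/ and viewed, at most 10 in all, crops included, and the job is handed in when it is done.

Besides the shell and the picture viewer there is one more tool, called after ">>>" by a JSON object that holds its "api" and its "payload". servo_tool: Moves the arm, as the interface text tells. Its arguments: {"type":"object","properties":{"steps":{"type":"array","items":{"type":"object","properties":{"claw":{"type":"number"},"travel":{"type":"array","items":{"type":"number"}},"twist":{"type":"number"}}}},"grip_force":{"type":"number"}},"required":["steps"]}

```bash
mkdir -p pics; cat > h.py <<'E'
import numpy as np,cv2
from cell import *
np.set_printoptions(precision=4,suppress=True)
def snap(n,f):
    c=camera(n); cv2.imwrite(f'pics/{f}.png',c['image'][:,:,::-1]); np.savez(f'pics/{f}.npz',**{k:np.array(v) for k,v in c.items()}); return c
def px2w(f,u,v,z):
    c=np.load(f'pics/{f}.npz'); d=c['attitude']@np.linalg.solve(c['mtx'],[u,v,1.]); e=c['eye']; return e+d*(z-e[2])/d[2]
def w2px(f,p):
    c=np.load(f'pics/{f}.npz'); q=c['mtx']@(c['attitude'].T@(np.array(p)-c['eye'])); return q[:2]/q[2]
E
python3 - <<'E'
from h import *
for n in ('top','scene'):
    c=snap(n,n+'0'); print(c['mtx'],c['eye'],c['attitude'])
    im=cv2.imread(f'pics/{n}0.png'); cv2.imwrite(f'pics/{n}0b.png',cv2.resize(im,(800,600),interpolation=cv2.INTER_CUBIC))
s=read_state(); print(s)
E
```

```text
[[364.5821   0.     253.5123]
 [  0.     364.5821 195.3003]
 [  0.       0.       1.    ]] [ 449.6664  223.2605 1007.6372] [[ 0.0002 -0.9988  0.0493]
 [-0.9998 -0.0012 -0.0202]
 [ 0.0202 -0.0493 -0.9986]]
[[430.3426   0.     265.0254]
 [  0.     430.3426 184.3617]
 [  0.       0.       1.    ]] [ 112.5349 -242.0005  759.2298] [[ 0.7692 -0.4729  0.4298]
 [-0.6389 -0.5819  0.5031]
 [ 0.0122 -0.6616 -0.7497]]
{'t': 0.1, 'q': array([ 1.311 ,  0.2413,  0.0039,  1.3352, -0.    ,  1.5708]), 'qvel': array([ 0.0022,  0.0007,  0.0037, -0.0008,  0.0007,  0.0015]), 'joint_torque': array([ -0.0016, -37.3139,  25.301 ,   0.0109,  -0.0001,  -0.    ]), 'position': array([128.2962, 482.671 , 230.5191]), 'tcp_rot': array([[-0.9664,  0.2569, -0.0005],
       [ 0.2569,  0.9664, -0.0018],
       [-0.    , -0.0019, -1.    ]]), 'wrist_force': array([-0.3223, -0.2171, -0.2644]), 'ft_torque': array([-0.0268, -0.0169,  0.0105]), 'finger_force': 0.0, 'opening': 85.1972557163867}
```

View pics/top0b.png

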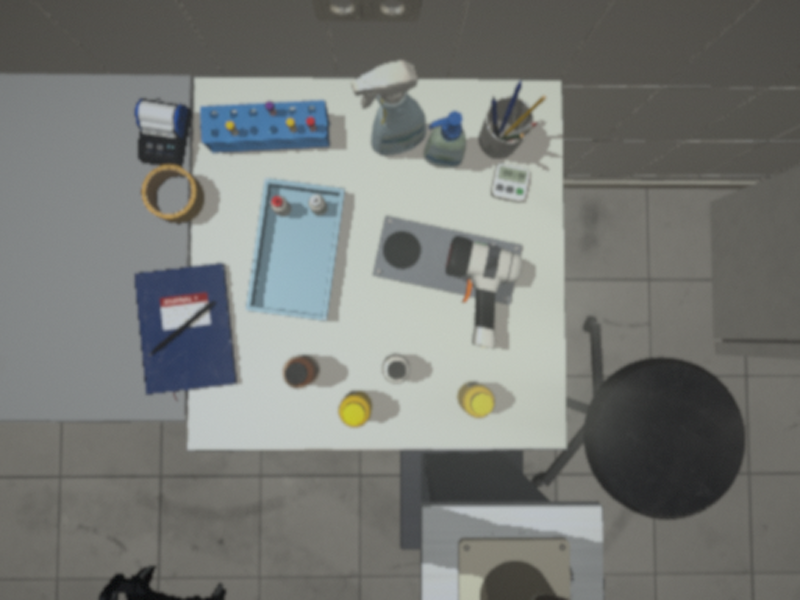

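View pics/scene0b.png

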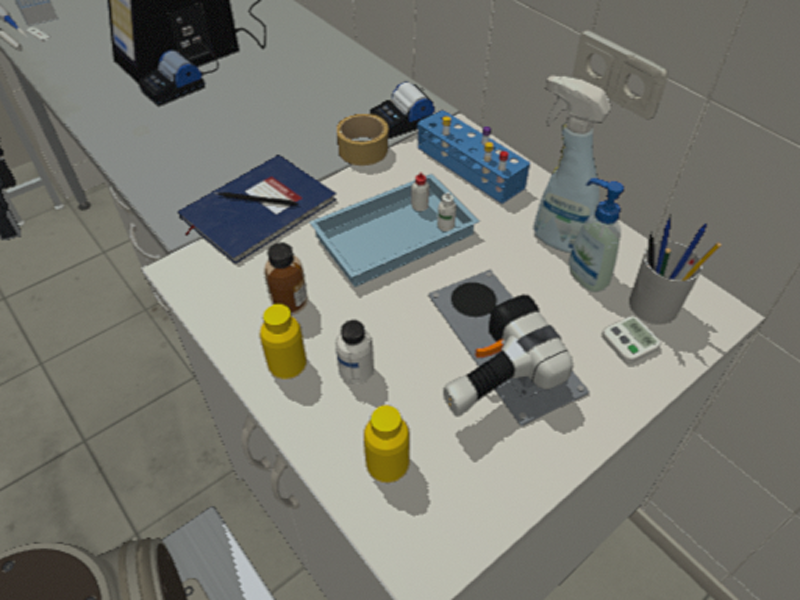

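The top view shows the pad at (402,250), the tray around (297,250), amber bottle at (300,371), white bottle at (396,369), trigger at (468,291) (800x600 pixels). Next, closer crops.

```bash
python3 - <<'E'
from h import *
s=.64
def P(u,v,z): return px2w('top0',u*s,v*s,z)[:2]
for n,u,v,z in [('pad',402,250,6),('pl_tl',388,216,6),('pl_tr',522,243,6),('pl_bl',374,275,6),('amber cap',300,371,108),('white cap',397,370,92),('grip tip',484,345,62),('tray tl',265,180,30),('tray tr',344,187,30),('tray br',327,319,30),('tray bl',249,309,30),('trig',468,291,62),('red',279,203,71),('whd',317,203,71),('y1',355,410,108)]:
    print(n,P(u,v,z))
a=cv2.imread('pics/scene0.png'); b=cv2.imread('pics/top0.png')
A=cv2.resize(a[145:225,160:240],(560,560),interpolation=cv2.INTER_CUBIC)
# rows: bottle crop; stand crop
B=cv2.resize(b[130:230,232:342],(440,400),interpolation=cv2.INTER_CUBIC)
C=cv2.resize(a[165:275,265:385],(480,440),interpolation=cv2.INTER_CUBIC)
can=np.zeros((600,800,3),np.uint8); can[:400,:360]=cv2.resize(A,(360,400)); can[:400,360:800]=B
cv2.imwrite('pics/crop1.png',can)
E
```

```text
pad [596.8899 192.6069]
pl_tl [657.4901 217.4374]
pl_tr [610.1005 -20.8877]
pl_bl [552.3639 242.0322]
amber cap [390.6082 355.6995]
white cap [390.9833 203.2966]
grip tip [430.2723  58.0368]
tray tl [714.3821 430.3245]
tray tr [702.8865 293.8775]
tray br [474.0836 321.8528]
tray bl [491.0748 454.9703]
trig [520.1848  84.1603]
red [664.9022 398.1396]
whd [665.2104 335.4411]
y1 [329.7524 269.38  ]
```

View pics/crop1.png

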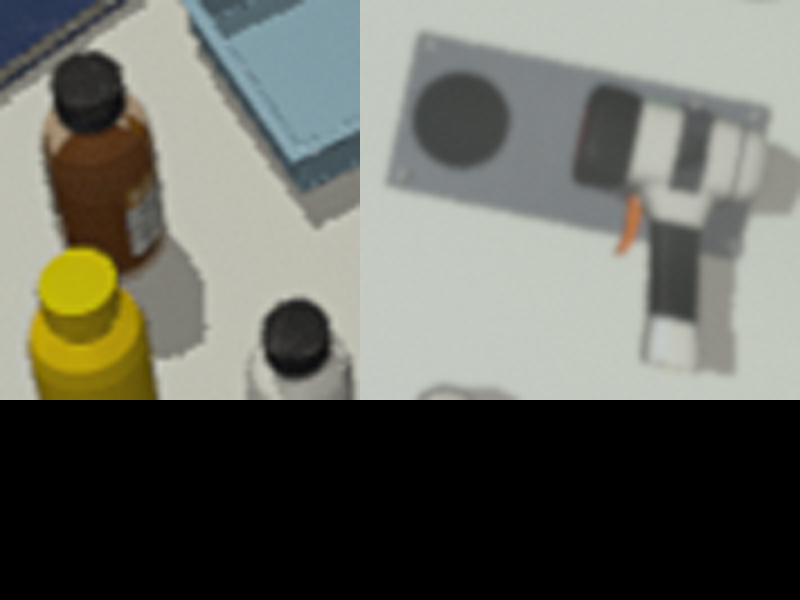

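The crop shows plate corners at tl (418,32), tr (770,107), bl (386,185), br (735,258), pad at (461,120). A white patch sits on the bottle's right side, but I can't tell whether it is the barcode or the label.

```bash
python3 - <<'E'
from h import *
def P(X,Y,z): return px2w('top0',232+(X-360)/4,130+Y/4,z)[:2]
pts={k:P(*v) for k,v in dict(tl=(418,32,6),tr=(770,107,6),bl=(386,185,6),br=(735,258,6),pad=(461,120,6),gripL=(650,315,70),gripR=(697,318,70),gl2=(651,225,70),gr2=(700,228,70),trigtip=(621,252,62),winT=(598,90,75),winB=(576,180,75),headtop=(630,85,80),headbot=(630,190,80)).items()}
for k,v in pts.items(): print(k,v)
ya=np.degrees([np.arctan2(*(pts['tl']-pts['tr'])[::-1]),np.arctan2(*(pts['bl']-pts['br'])[::-1])]); print(ya, np.linalg.norm(pts['tl']-pts['tr']),np.linalg.norm(pts['tl']-pts['bl']))
c=snap('wrist','w0'); print(c['mtx'],c['eye'],c['attitude'])
print(w2px('w0',[390,355,50]))
s=read_state(); R=s['tcp_rot']; print('cam in tool',R.T@(c['eye']-s['position']),R.T@c['attitude'])
E
```

```text
tl [658.1389 222.4821]
tr [606.6644 -22.0233]
bl [551.6668 244.3995]
br [501.6123   3.3946]
pad [596.8896 192.6899]
gripL [461.4353  72.8114]
gripR [459.517   42.4229]
gl2 [519.586   71.7749]
gr2 [517.6962  39.9938]
trigtip [502.5241  90.1949]
winT [606.5156 106.3152]
winB [548.1512 120.7883]
headtop [608.9848  86.319 ]
headbot [541.2782  86.7248]
[78.1114 78.267 ] 249.86494627425614 108.70457720329067
[[311.8037   0.     253.4639]
 [  0.     311.8037 192.1456]
 [  0.       0.       1.    ]] [ 53.6262 502.7812 372.3165] [[ 0.2561  0.9213  0.2926]
 [ 0.9667 -0.243  -0.081 ]
 [-0.0035  0.3035 -0.9528]]
[211.9476 377.3567]
cam in tool [  77.3254   -0.0593 -141.6997] [[ 0.0009 -0.9528 -0.3035]
 [ 1.      0.0014 -0.0015]
 [ 0.0019 -0.3035  0.9528]]
```

>>> {"api": "servo_tool", "payload": {"steps": [{"travel": [-0.045, -0.022, 0.025], "claw": 0.085}, {"travel": [-0.045, -0.022, 0.025], "claw": 0.085}, {"travel": [-0.045, -0.022, 0.025], "claw": 0.085}, {"travel": [-0.045, -0.022, 0.025], "claw": 0.085}, {"travel": [0, 0, 0], "claw": 0.085}, {"travel": [0, 0, 0], "claw": 0.085}]}}

```text
invalid input
```

```bash
python3 - <<'E'
from h import *
c=snap('wrist','w1'); print(read_state()['position'],read_state()['q'])
for z in (0,90,108): print(w2px('w1',[390.6,355.7,z]))
im=cv2.imread('pics/w1.png'); cv2.imwrite('pics/w1b.png',cv2.resize(im,(800,600),interpolation=cv2.INTER_CUBIC))
E
```

```text
[128.3202 482.8573 230.7364] [1.311  0.2412 0.0042 1.3352 0.     1.5708]
[216.7915 348.3771]
[208.2668 406.1123]
[206.0778 420.9378]
```

View pics/w1b.png

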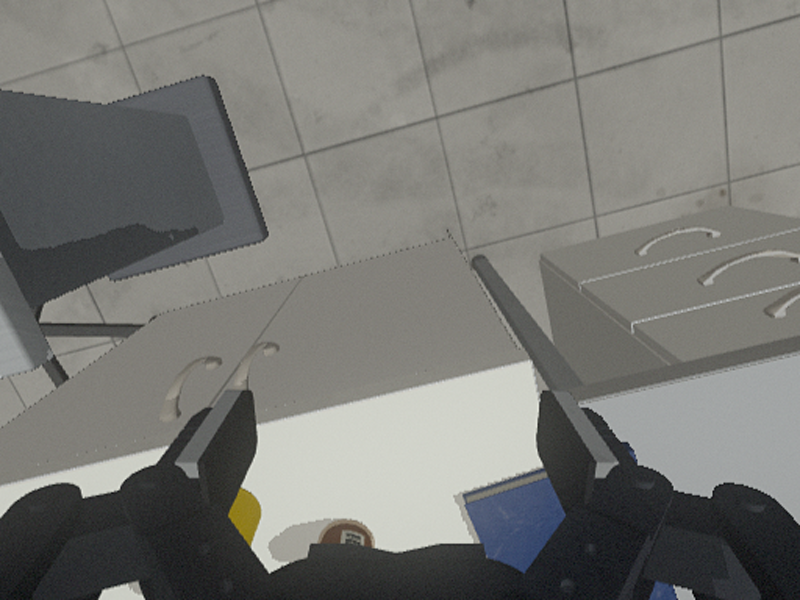

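The move was refused, so I'll include all three fields. By luck the wrist view shows the barcode bars at (352,537) on the amber bottle, so the sticker faces this camera and the patch in the scene view was the label.

>>> {"api": "servo_tool", "payload": {"steps": [{"claw": 0.085, "travel": [-0.045, -0.022, 0.01], "twist": 0.0}, {"claw": 0.085, "travel": [-0.03, -0.03, 0.02], "twist": 0.0}, {"claw": 0.085, "travel": [0.0, 0.0, 0.02], "twist": 0.0}, {"claw": 0.085, "travel": [0.0, 0.0, 0.0], "twist": 0.0}], "grip_force": 30}}

```text
t: 0.7
position: [187.3, 412.2, 180.1]
tcp_rot: [[-0.966, 0.258, -0.002], [0.258, 0.966, -0.003], [0.001, -0.003, -1.0]]
wrist_force: [0.5, -0.5, -0.2]
opening: 84.7
finger_force: 0.0
```

>>> {"api": "servo_tool", "payload": {"steps": [{"claw": 0.085, "travel": [-0.05, 0.0, -0.015], "twist": 0.0}, {"claw": 0.085, "travel": [-0.05, 0.0, -0.015], "twist": 0.0}, {"claw": 0.085, "travel": [-0.03, 0.0, 0.0], "twist": 0.0}, {"claw": 0.085, "travel": [0.0, 0.0, 0.0], "twist": 0.0}]}}

```text
t: 1.2
position: [315.1, 380.7, 212.2]
tcp_rot: [[-0.966, 0.259, 0.001], [0.259, 0.966, 0.001], [-0.001, 0.002, -1.0]]
wrist_force: [-0.2, -0.5, 0.2]
opening: 85.0
finger_force: 0.0
```

```bash
python3 - <<'E'
from h import *
c=snap('wrist','w2'); s=read_state();print(s['position'],s['q'],c['eye'])
for z in (0,90,108): print(w2px('w2',[390.6,355.7,z]))
im=cv2.imread('pics/w2.png'); u,v=w2px('w2',[390.6,355.7,60]); u=int(u);v=int(v)
x0=max(u-70,0);y0=max(v-60,0);print(x0,y0)
k=im[y0:y0+120,x0:x0+140]; cv2.imwrite('pics/w2b.png',cv2.resize(k,None,fx=5,fy=5,interpolation=cv2.INTER_CUBIC))
E
```

```text
[313.7486 380.694  211.86  ] [ 0.8813  0.2364 -0.0517  1.2821  0.0004  1.1422] [240.211  400.55   353.9569]
[249.8503 225.9317]
[248.8191 264.1596]
[248.5377 274.5941]
179 189
```

View pics/w2b.png

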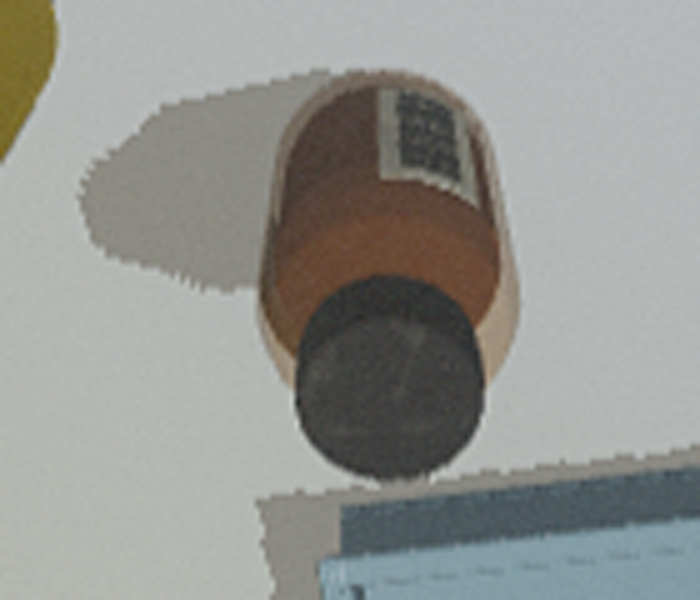

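The crop shows the cap top centred at (390,388), the barcode sticker's top corners at (381,178) and (477,205), bottom left at (380,88). The bottle's base edge is at (388,70).

```bash
python3 - <<'E'
from h import *
f=lambda X,Y,z: px2w('w2',179+X/5-.4,189+Y/5-.4,z)[:2]
c=f(390,388,108); a=f(381,178,67); b=f(477,205,67); d=f(380,88,17); e=f(388,70,0)
print(c,a,b,d,e)
# bottle centre from sticker corners: chord mid, sagitta; 
m=(a+b)/2; n=np.array([-(b-a)[1],(b-a)[0]]); n/=np.linalg.norm(n)
L=np.linalg.norm(b-a); 
for s in (1,-1): print('c from chord',m+s*n*np.sqrt(27**2-L*L/4), L)
for p in (a,b,m,d): print(np.degrees(np.arctan2(*(p-c)[::-1])),np.linalg.norm(p-c))
E
```

```text
[384.1468 364.9489] [361.596  369.4587] [372.2744 386.578 ] [360.9544 369.6048] [363.081  371.0947]
c from chord [345.6857 391.2729] 20.176665717482496
c from chord [388.1847 364.7638] 20.176665717482496
168.69103926358582 22.997255952352905
118.76281179983307 24.67327522461853
142.78920188278136 21.61128607823106
168.64868043690385 23.65513417606668
```

```bash
python3 - <<'E'
from h import *
im=cv2.imread('pics/top0.png').astype(int)
def cen(u0,v0,r,f,z,n):
    k=im[v0-r:v0+r,u0-r:u0+r]; m=f(k); v,u=np.nonzero(m); print(n,m.sum(),u.mean()+u0-r,v.mean()+v0-r,px2w('top0',u.mean()+u0-r,v.mean()+v0-r,z)[:2])
dark=lambda k:(k.max(2)<75)
cen(192,237,14,dark,108,'amber cap'); cen(254,236,12,dark,92,'white cap')
cen(257,160,20,lambda k:k.max(2)<85,6,'pad')
cen(300,187,12,lambda k:(k[:,:,2]-k[:,:,0]>60),62,'trigger')
cen(179,130,10,lambda k:(k[:,:,2]-k[:,:,0]>60),68,'redcap')
s=read_state();print(s['position'])
E
```

```text
amber cap 114 189.46491228070175 238.59649122807016 [387.7964 361.8616]
white cap 0 nan nan [nan nan]
pad 405 256.8074074074074 159.47654320987655 [598.3418 193.9139]
trigger 34 299.2647058823529 185.38235294117646 [522.4255  84.8144]
redcap 29 176.72413793103448 128.41379310344828 [669.514  403.4827]
[313.7486 380.694  211.86  ]<stdin>:4: RuntimeWarning: Mean of empty slice.
  ret = ret.dtype.type(ret / rcount)
```

>>> {"api": "servo_tool", "payload": {"steps": [{"claw": 0.085, "travel": [-0.04, 0.0, 0.0], "twist": 0.0}, {"claw": 0.085, "travel": [-0.0357, 0.0025, 0.02], "twist": 0.0}, {"claw": 0.085, "travel": [0.0, 0.0, 0.02], "twist": 9.0}, {"claw": 0.085, "travel": [0.0, 0.0, 0.01], "twist": 8.8}, {"claw": 0.085, "travel": [0.0, 0.0, 0.0], "twist": 0.0}, {"claw": 0.085, "travel": [0.0, 0.0, 0.0], "twist": 0.0}]}}

```text
t: 2.0
position: [386.5, 364.1, 162.0]
tcp_rot: [[-0.844, 0.537, 0.0], [0.537, 0.844, 0.001], [-0.0, 0.001, -1.0]]
wrist_force: [-0.8, -0.7, 0.7]
opening: 85.3
finger_force: 0.0
```

```bash
python3 - <<'E'
from h import *
c=snap('wrist','w3'); s=read_state();print(s['position'],s['tcp_rot'])
im=cv2.imread('pics/w3.png'); cv2.imwrite('pics/w3b.png',cv2.resize(im,(800,600),interpolation=cv2.INTER_CUBIC))
for z in (0,108): print(w2px('w3',[387.5,363.5,z])/.64)
E
```

```text
[386.7572 364.1132 162.1769] [[-0.8432  0.5375  0.0009]
 [ 0.5375  0.8432  0.001 ]
 [-0.0002  0.0013 -1.    ]]
[396.3556 272.8992]
[396.2411 335.5802]
```

View pics/w3b.png

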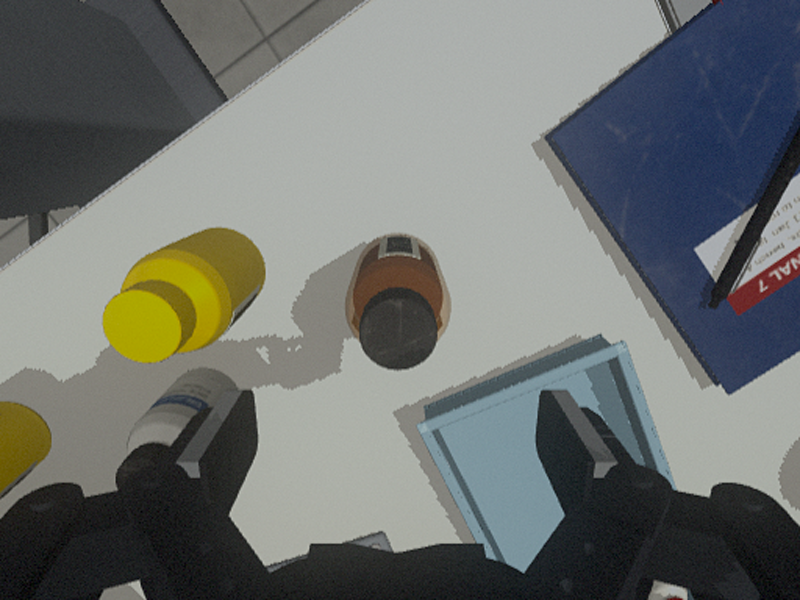

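Cap at (399,330), prediction (396,336): the position is right within 2 mm, and the sticker is centred at (401,246), facing along tool +x. Next: descend and grip.

>>> {"api": "servo_tool", "payload": {"steps": [{"claw": 0.085, "travel": [0.001, 0.001, 0.04], "twist": 0.0}, {"claw": 0.085, "travel": [0.0, 0.0, 0.04], "twist": 0.0}, {"claw": 0.085, "travel": [0.0, 0.0, 0.037], "twist": 0.0}, {"claw": 0.085, "travel": [0.0, 0.0, 0.0], "twist": 0.0}, {"claw": 0.05, "travel": [0.0, 0.0, 0.0], "twist": 0.0}, {"claw": 0.05, "travel": [0.0, 0.0, 0.0], "twist": 0.0}, {"claw": 0.05, "travel": [0.0, 0.0, 0.0], "twist": 0.0}, {"claw": 0.05, "travel": [0.0, 0.0, 0.0], "twist": 0.0}, {"claw": 0.05, "travel": [0.0, 0.0, 0.0], "twist": 0.0}], "grip_force": 30}}

```text
t: 3.18
position: [387.8, 365.6, 46.5]
tcp_rot: [[-0.842, 0.54, 0.003], [0.54, 0.842, 0.003], [-0.001, 0.004, -1.0]]
wrist_force: [-1.4, -1.7, 7.9]
opening: 53.5
finger_force: 32.0
```

>>> {"api": "servo_tool", "payload": {"steps": [{"claw": 0.05, "travel": [0.0, 0.0, -0.01], "twist": 0.0}, {"claw": 0.05, "travel": [0.0, 0.0, -0.02], "twist": 0.0}, {"claw": 0.05, "travel": [0.0, 0.0, -0.025], "twist": 0.0}, {"claw": 0.05, "travel": [0.0, 0.0, -0.025], "twist": 0.0}, {"claw": 0.05, "travel": [-0.02, -0.0016, 0.0], "twist": 0.0}, {"claw": 0.05, "travel": [-0.03, -0.004, 0.0], "twist": 0.0}, {"claw": 0.05, "travel": [-0.03, -0.004, 0.0], "twist": 0.0}, {"claw": 0.05, "travel": [-0.03, -0.004, 0.0], "twist": 0.0}, {"claw": 0.05, "travel": [-0.03, -0.004, 0.0], "twist": 0.0}, {"claw": 0.05, "travel": [-0.03, -0.004, 0.0], "twist": 0.0}]}}

```text
t: 4.42
position: [518.8, 252.7, 123.1]
tcp_rot: [[-0.841, 0.541, -0.002], [0.541, 0.841, -0.001], [0.001, -0.002, -1.0]]
wrist_force: [-0.1, 0.0, -2.4]
opening: 53.5
finger_force: 32.4
```

>>> {"api": "servo_tool", "payload": {"steps": [{"claw": 0.05, "travel": [-0.03, -0.004, 0.0], "twist": 0.0}, {"claw": 0.05, "travel": [-0.03, -0.003, 0.0], "twist": 0.0}, {"claw": 0.05, "travel": [-0.025, -0.003, 0.0], "twist": 0.0}, {"claw": 0.05, "travel": [-0.0146, 0.0, 0.0], "twist": 0.0}, {"claw": 0.05, "travel": [0.0, 0.0, 0.0], "twist": -5.0}, {"claw": 0.05, "travel": [0.0, 0.0, 0.0], "twist": -10.0}, {"claw": 0.05, "travel": [0.0, 0.0, 0.0], "twist": -10.0}, {"claw": 0.05, "travel": [0.0, 0.0, 0.0], "twist": -10.0}, {"claw": 0.05, "travel": [0.0, 0.0, 0.0], "twist": -10.0}, {"claw": 0.05, "travel": [0.0, 0.0, 0.0], "twist": -10.0}]}}

```text
t: 5.68
position: [596.1, 192.3, 123.5]
tcp_rot: [[-0.923, -0.385, -0.001], [-0.385, 0.923, -0.0], [0.001, 0.0, -1.0]]
wrist_force: [0.0, 0.6, -2.4]
opening: 53.6
finger_force: 32.3
```

>>> {"api": "servo_tool", "payload": {"steps": [{"claw": 0.05, "travel": [0.0, 0.0, 0.0], "twist": -10.0}, {"claw": 0.05, "travel": [0.0, 0.0, 0.0], "twist": -10.0}, {"claw": 0.05, "travel": [0.0, 0.0, 0.0], "twist": -10.0}, {"claw": 0.05, "travel": [0.0, 0.0, 0.0], "twist": -10.0}, {"claw": 0.05, "travel": [0.0, 0.0, 0.0], "twist": -10.0}, {"claw": 0.05, "travel": [0.0, 0.0, 0.0], "twist": -6.0}, {"claw": 0.05, "travel": [0.0, 0.0, 0.0], "twist": 0.0}, {"claw": 0.05, "travel": [0.0, 0.0, 0.0], "twist": 0.0}]}}

```text
t: 6.68
position: [596.3, 192.4, 123.9]
tcp_rot: [[-0.204, -0.979, -0.001], [-0.979, 0.204, -0.0], [0.0, 0.001, -1.0]]
wrist_force: [0.5, -0.2, -1.2]
opening: 53.4
finger_force: 32.3
```

```bash
python3 - <<'E'
from h import *
c=snap('wrist','w4'); snap('scene','s4');s=read_state();print(s['position'],s['tcp_rot'],s['wrist_force'],s['opening'])
R=s['tcp_rot'];d=np.array([597.6,193.5,130])-s['position'];print('d tool',R.T@d, np.degrees(np.arctan2(R[1,1],R[0,1])))
im=cv2.imread('pics/w4.png'); b=cv2.imread('pics/s4.png')
can=np.hstack([cv2.resize(im,(400,300),interpolation=cv2.INTER_AREA),cv2.resize(b[100:280,200:420],(367,300),interpolation=cv2.INTER_CUBIC)])
cv2.imwrite('pics/w4b.png',can)
E
```

```text
[596.4494 192.4271 124.1121] [[-0.2034 -0.9791 -0.0003]
 [-0.9791  0.2034 -0.0001]
 [ 0.0001  0.0003 -1.    ]] [-0.6631  0.248  -1.9048] 53.4933105063905
d tool [-1.2836 -0.9064 -5.8884] 168.26682120220505
```

View pics/w4b.png

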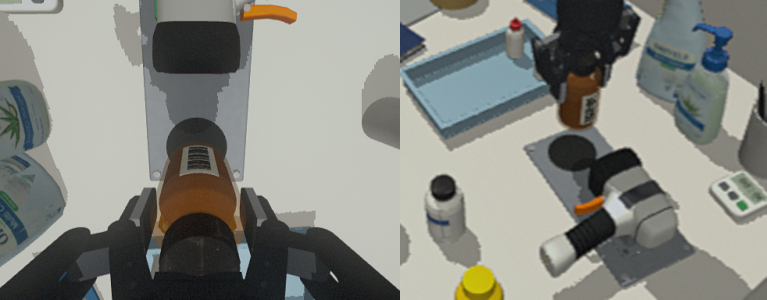

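The wrist view shows the sticker square at (198,160), facing the scanner, with the pad's near edge at (197,118). The plate's centre line is in line with the bottle.

```bash
python3 - <<'E'
from h import *
ys=np.array([.2045,.9789])
p=px2w('w4',197*1.28,118*1.28,6)[:2]; print('padedge',p,'centre',p+34*ys)
l=px2w('w4',150*1.28,175*1.28,6)[:2]; r=px2w('w4',247*1.28,177*1.28,6)[:2]; print('corners',l,r,(l+r)/2, np.linalg.norm(l-r))
h=px2w('w4',196*1.28,72*1.28,55)[:2]; print('head front low',h, h+79*ys)
E
```

```text
padedge [591.191  161.0975] centre [598.144  194.3801]
corners [657.945  215.0065] [548.4806 240.3761] [603.2128 227.6913] 112.36578853814156
head front low [582.3167 115.0239] [598.4722 192.357 ]
```

>>> {"api": "servo_tool", "payload": {"steps": [{"claw": 0.05, "travel": [-0.0018, -0.0013, 0.02], "twist": 0.0}, {"claw": 0.05, "travel": [0.0, 0.0, 0.025], "twist": 0.0}, {"claw": 0.05, "travel": [0.0, 0.0, 0.015], "twist": 0.0}, {"claw": 0.05, "travel": [0.0, 0.0, 0.005], "twist": 0.0}, {"claw": 0.05, "travel": [0.0, 0.0, 0.003], "twist": 0.0}, {"claw": 0.05, "travel": [0.0, 0.0, 0.002], "twist": 0.0}, {"claw": 0.05, "travel": [0.0, 0.0, 0.001], "twist": 0.0}, {"claw": 0.05, "travel": [0.0, 0.0, 0.0], "twist": 0.0}]}}

```text
t: 7.78
position: [598.4, 194.1, 53.7]
tcp_rot: [[-0.203, -0.979, 0.001], [-0.979, 0.203, 0.0], [-0.0, -0.001, -1.0]]
wrist_force: [0.2, -0.1, -2.4]
opening: 53.4
finger_force: 32.4
```

>>> {"api": "servo_tool", "payload": {"steps": [{"claw": 0.05, "travel": [0.0, 0.0, 0.001], "twist": 0.0}, {"claw": 0.05, "travel": [0.0, 0.0, 0.0005], "twist": 0.0}, {"claw": 0.05, "travel": [0.0, 0.0, 0.0], "twist": 0.0}]}}

```text
t: 8.15
position: [598.5, 194.1, 52.7]
tcp_rot: [[-0.203, -0.979, 0.001], [-0.979, 0.203, 0.0], [-0.001, -0.001, -1.0]]
wrist_force: [-0.6, -0.7, 4.2]
opening: 53.3
finger_force: 32.3
```

>>> {"api": "servo_tool", "payload": {"steps": [{"claw": 0.057, "travel": [0.0, 0.0, 0.0], "twist": 0.0}, {"claw": 0.065, "travel": [0.0, 0.0, 0.0], "twist": 0.0}, {"claw": 0.085, "travel": [0.0, 0.0, 0.0], "twist": 0.0}, {"claw": 0.085, "travel": [0.0, 0.0, 0.0], "twist": 0.0}, {"claw": 0.085, "travel": [0.0, 0.0, 0.0], "twist": 0.0}, {"claw": 0.085, "travel": [0.0, 0.0, -0.02], "twist": 0.0}, {"claw": 0.085, "travel": [0.0, 0.0, -0.04], "twist": 0.0}, {"claw": 0.085, "travel": [0.0, 0.0, -0.04], "twist": 0.0}, {"claw": 0.085, "travel": [0.0, 0.0, -0.02], "twist": 0.0}, {"claw": 0.085, "travel": [0.0, 0.0, 0.0], "twist": 0.0}]}}

```text
t: 9.4
position: [599.5, 194.4, 174.1]
tcp_rot: [[-0.203, -0.979, 0.005], [-0.979, 0.203, 0.001], [-0.002, -0.004, -1.0]]
wrist_force: [-0.8, -0.0, -0.7]
opening: 85.1
finger_force: 0.0
```

>>> {"api": "servo_tool", "payload": {"steps": [{"claw": 0.085, "travel": [0.035, 0.015, 0.0], "twist": 0.0}, {"claw": 0.085, "travel": [0.04, 0.017, 0.0], "twist": 0.0}, {"claw": 0.085, "travel": [0.04, 0.017, 0.0], "twist": 0.0}, {"claw": 0.085, "travel": [0.0275, 0.0126, 0.0], "twist": 0.0}, {"claw": 0.085, "travel": [0.0, 0.0, 0.0], "twist": 10.0}, {"claw": 0.085, "travel": [0.0, 0.0, 0.0], "twist": 10.0}, {"claw": 0.085, "travel": [0.0, 0.0, 0.0], "twist": 10.0}, {"claw": 0.085, "travel": [0.0, 0.0, 0.0], "twist": 10.0}, {"claw": 0.085, "travel": [0.0, 0.0, 0.0], "twist": 10.0}, {"claw": 0.085, "travel": [0.0, 0.0, 0.0], "twist": 10.0}]}}

```text
t: 10.65
position: [507.9, 66.7, 170.0]
tcp_rot: [[-0.951, -0.309, -0.003], [-0.309, 0.951, -0.0], [0.003, 0.001, -1.0]]
wrist_force: [0.0, -0.1, -0.6]
opening: 85.2
finger_force: 0.0
```

>>> {"api": "servo_tool", "payload": {"steps": [{"claw": 0.085, "travel": [0.0, 0.0, 0.0], "twist": 10.0}, {"claw": 0.085, "travel": [0.0, 0.0, 0.0], "twist": 10.0}, {"claw": 0.085, "travel": [0.0, 0.0, 0.0], "twist": 10.0}, {"claw": 0.085, "travel": [0.0, 0.0, 0.0], "twist": 0.0}, {"claw": 0.085, "travel": [0.0, 0.0, 0.0], "twist": 0.0}]}}

```text
t: 11.28
position: [508.5, 66.8, 170.9]
tcp_rot: [[-0.98, 0.2, -0.001], [0.2, 0.98, -0.0], [0.001, -0.001, -1.0]]
wrist_force: [-0.8, -0.4, 0.3]
opening: 84.8
finger_force: 0.0
```

```bash
python3 - <<'E'
from h import *
c=snap('wrist','w5'); s=read_state();print(s['position'],s['tcp_rot'])
im=cv2.imread('pics/w5.png'); cv2.imwrite('pics/w5b.png',cv2.resize(im,(800,600),interpolation=cv2.INTER_CUBIC))
for p in ([510.2,67.3,62],[515.1,90.8,62],[504.9,41.8,62]): print(w2px('w5',p)/.64)
E
```

```text
[508.6173  66.8355 171.1476] [[-0.9797  0.2007 -0.0012]
 [ 0.2007  0.9797 -0.0001]
 [ 0.0011 -0.0004 -1.    ]]
[398.3486 298.8823]
[442.8313 299.1174]
[350.0917 298.6567]
```

View pics/w5b.png

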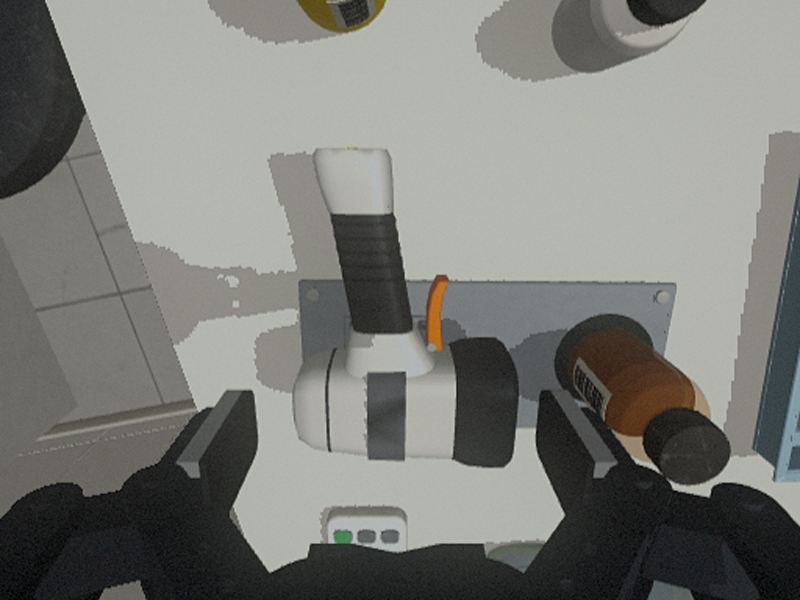

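Trigger: hinge (432,348), tip (440,277), face about (446,296). Grip back is at (349,297), matching the prediction within 2 mm. The bottle stands on the pad at roughly (605,345) with its sticker facing the window.

>>> {"api": "servo_tool", "payload": {"steps": [{"claw": 0.085, "travel": [-0.0015, -0.0017, 0.03], "twist": 0.0}, {"claw": 0.085, "travel": [0.0, 0.0, 0.04], "twist": 0.0}, {"claw": 0.085, "travel": [0.0, 0.0, 0.035], "twist": 0.0}, {"claw": 0.085, "travel": [0.0, 0.0, 0.026], "twist": 0.0}, {"claw": 0.085, "travel": [0.0, 0.0, 0.0], "twist": 0.0}, {"claw": 0.06, "travel": [0.0, 0.0, 0.0], "twist": 0.0}, {"claw": 0.06, "travel": [0.0, 0.0, 0.0], "twist": 0.0}, {"claw": 0.06, "travel": [0.0, 0.0, 0.0], "twist": 0.0}]}}

```text
t: 12.32
position: [511.0, 65.1, 42.0]
tcp_rot: [[-0.979, 0.202, 0.002], [0.202, 0.979, 0.0], [-0.002, 0.001, -1.0]]
wrist_force: [0.2, -0.1, -0.5]
opening: 60.0
finger_force: 0.0
```

>>> {"api": "servo_tool", "payload": {"steps": [{"claw": 0.052, "travel": [0.0, 0.0, 0.0], "twist": 0.0}, {"claw": 0.046, "travel": [0.0, 0.0, 0.0], "twist": 0.0}, {"claw": 0.04, "travel": [0.0, 0.0, 0.0], "twist": 0.0}, {"claw": 0.04, "travel": [0.0, 0.0, 0.0], "twist": 0.0}, {"claw": 0.04, "travel": [0.0, 0.0, 0.0], "twist": 0.0}, {"claw": 0.04, "travel": [0.0, 0.0, 0.0], "twist": 0.0}], "grip_force": 30}}

```text
t: 13.08
position: [510.3, 62.8, 42.5]
tcp_rot: [[-0.979, 0.201, 0.001], [0.201, 0.979, -0.005], [-0.002, -0.005, -1.0]]
wrist_force: [-3.3, -6.2, 10.7]
opening: 46.0
finger_force: 29.6
```

>>> {"api": "servo_tool", "payload": {"steps": [{"claw": 0.04, "travel": [0.0, 0.0, 0.0], "twist": 0.0}, {"claw": 0.04, "travel": [0.0, 0.0, 0.0], "twist": 0.0}, {"claw": 0.04, "travel": [0.0, 0.0, 0.0], "twist": 0.0}, {"claw": 0.04, "travel": [0.0, 0.0, 0.0], "twist": 0.0}, {"claw": 0.04, "travel": [0.0, 0.0, 0.0], "twist": 0.0}, {"claw": 0.04, "travel": [0.0, 0.0, 0.0], "twist": 0.0}]}}

```text
t: 13.82
position: [510.3, 62.8, 42.4]
tcp_rot: [[-0.979, 0.201, 0.001], [0.201, 0.979, -0.005], [-0.002, -0.004, -1.0]]
wrist_force: [-3.5, -6.6, 10.6]
opening: 46.1
finger_force: 29.6
```

```bash
python3 - <<'E'
from h import *
c=snap('wrist','w6'); snap('scene','s6'); s=read_state();print(s['position'],s['wrist_force'],s['opening'],s['finger_force'])
im=cv2.imread('pics/w6.png'); b=cv2.imread('pics/s6.png')
can=np.hstack([cv2.resize(im[100:370,130:400],(400,400),interpolation=cv2.INTER_CUBIC),cv2.resize(b[140:280,260:400],(400,400),interpolation=cv2.INTER_CUBIC)])
cv2.imwrite('pics/w6b.png',can)
E
```

```text
[510.2924  62.772   42.4793] [-3.6239 -6.6388 11.693 ] 46.69832729959431 29.626710591110168
```

View pics/w6b.png

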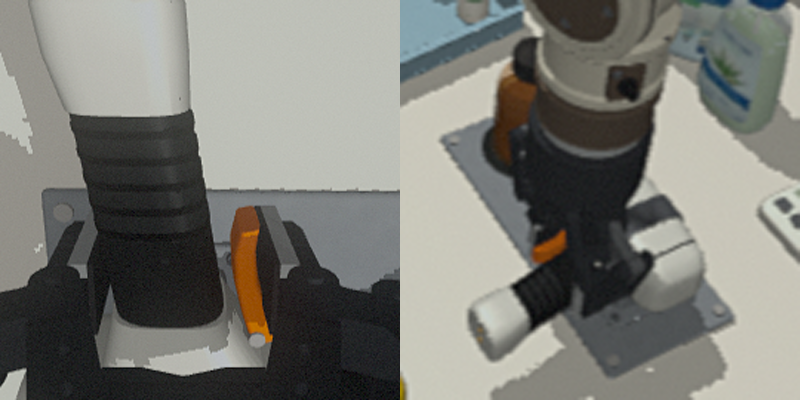

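The picture shows the trigger swung in about 11–13° against the finger (tip (247,210), hinge (258,340)). A firmer grip will show whether it is at its stop.

>>> {"api": "servo_tool", "payload": {"steps": [{"claw": 0.04, "travel": [0.0, 0.0, 0.0], "twist": 0.0}, {"claw": 0.04, "travel": [0.0, 0.0, 0.0], "twist": 0.0}, {"claw": 0.04, "travel": [0.0, 0.0, 0.0], "twist": 0.0}, {"claw": 0.04, "travel": [0.0, 0.0, 0.0], "twist": 0.0}, {"claw": 0.04, "travel": [0.0, 0.0, 0.0], "twist": 0.0}, {"claw": 0.04, "travel": [0.0, 0.0, 0.0], "twist": 0.0}, {"claw": 0.04, "travel": [0.0, 0.0, 0.0], "twist": 0.0}], "grip_force": 45}}

```text
t: 14.8
position: [510.2, 62.7, 42.6]
tcp_rot: [[-0.98, 0.201, 0.001], [0.201, 0.98, -0.005], [-0.002, -0.005, -1.0]]
wrist_force: [-3.8, -7.5, 11.8]
opening: 46.3
finger_force: 44.2
```

No change with 45 N, so the trigger is at its stop. Next: release and rise.

>>> {"api": "servo_tool", "payload": {"steps": [{"claw": 0.05, "travel": [0.0, 0.0, 0.0], "twist": 0.0}, {"claw": 0.07, "travel": [0.0, 0.0, 0.0], "twist": 0.0}, {"claw": 0.085, "travel": [0.0, 0.0, 0.0], "twist": 0.0}, {"claw": 0.085, "travel": [0.0, 0.0, 0.0], "twist": 0.0}, {"claw": 0.085, "travel": [0.0, 0.0, 0.0], "twist": 0.0}, {"claw": 0.085, "travel": [0.0, 0.0, -0.02], "twist": 0.0}, {"claw": 0.085, "travel": [0.0, 0.0, -0.04], "twist": 0.0}, {"claw": 0.085, "travel": [0.0, 0.0, -0.04], "twist": 0.0}, {"claw": 0.085, "travel": [0.0, 0.0, -0.03], "twist": 0.0}, {"claw": 0.085, "travel": [0.0, 0.0, 0.0], "twist": 0.0}], "grip_force": 30}}

```text
t: 16.05
position: [512.0, 65.2, 173.5]
tcp_rot: [[-0.979, 0.202, 0.006], [0.202, 0.979, 0.001], [-0.006, 0.002, -1.0]]
wrist_force: [-0.6, 0.6, 0.0]
opening: 84.7
finger_force: 0.0
```

```bash
python3 - <<'E'
from h import *
c=snap('wrist','w7'); s=read_state();print(s['position'])
im=cv2.imread('pics/w7.png'); cv2.imwrite('pics/w7b.png',im[130:330,180:500].repeat(2,0).repeat(2,1))
E
```

```text
[510.8068  65.0682 171.6415]
```

View pics/w7b.png

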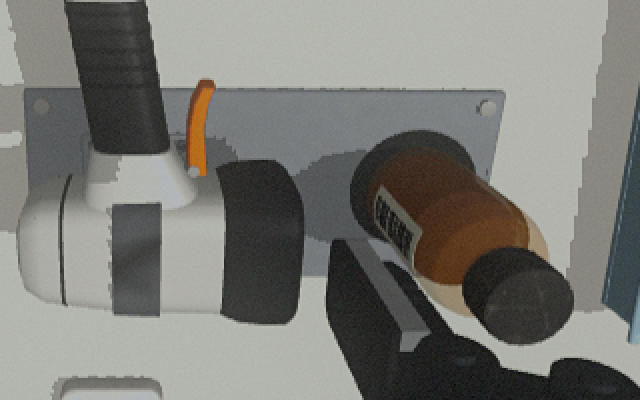

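The trigger has sprung back (tip (205,85)) and the bottle still stands on the pad. Next: back over the bottle, and the tray fitted by code meanwhile.

>>> {"api": "servo_tool", "payload": {"steps": [{"claw": 0.085, "travel": [-0.015, 0.036, 0.0], "twist": 0.0}, {"claw": 0.085, "travel": [-0.015, 0.036, 0.0], "twist": 0.0}, {"claw": 0.085, "travel": [-0.015, 0.036, 0.0], "twist": 0.0}, {"claw": 0.085, "travel": [-0.0148, 0.036, 0.0], "twist": 0.0}, {"claw": 0.085, "travel": [0.0, 0.0, 0.0], "twist": -10.0}, {"claw": 0.085, "travel": [0.0, 0.0, 0.0], "twist": -10.0}, {"claw": 0.085, "travel": [0.0, 0.0, 0.0], "twist": -10.0}, {"claw": 0.085, "travel": [0.0, 0.0, 0.0], "twist": -10.0}, {"claw": 0.085, "travel": [0.0, 0.0, 0.0], "twist": -10.0}, {"claw": 0.085, "travel": [0.0, 0.0, 0.0], "twist": -10.0}]}}

```text
t: 17.35
position: [596.7, 193.5, 168.3]
tcp_rot: [[-0.661, -0.751, -0.004], [-0.751, 0.661, -0.001], [0.004, 0.002, -1.0]]
wrist_force: [0.4, -0.3, 0.0]
opening: 84.8
finger_force: 0.0
```

>>> {"api": "servo_tool", "payload": {"steps": [{"claw": 0.085, "travel": [0.0, 0.0, 0.0], "twist": -10.0}, {"claw": 0.085, "travel": [0.0, 0.0, 0.0], "twist": -10.0}, {"claw": 0.085, "travel": [0.0, 0.0, 0.0], "twist": -10.0}, {"claw": 0.085, "travel": [0.0, 0.0, 0.0], "twist": 0.0}, {"claw": 0.085, "travel": [0.0, 0.0, 0.0], "twist": 0.0}]}}

```text
t: 17.98
position: [597.3, 193.7, 169.6]
tcp_rot: [[-0.205, -0.979, -0.002], [-0.979, 0.205, -0.001], [0.001, 0.002, -1.0]]
wrist_force: [-0.5, -0.1, -0.9]
opening: 85.0
finger_force: 0.0
```

```bash
python3 - <<'E'
from h import *
s=read_state(); R=s['tcp_rot']; print(s['position'],R[:,1],'d',R.T@(np.array([598.5,194.1,171])-s['position']))
im=cv2.imread('pics/top0.png').astype(int); k=np.zeros(im.shape[:2],np.uint8); sub=im[105:215,145:235]
m=((sub[:,:,0]-sub[:,:,2])>25).astype(np.uint8); k[105:215,145:235]=m
cs,_=cv2.findContours(k,cv2.RETR_EXTERNAL,cv2.CHAIN_APPROX_NONE); c=max(cs,key=cv2.contourArea)
r=cv2.minAreaRect(c); P=np.array([px2w('top0',u,v,30)[:2] for u,v in cv2.boxPoints(r)]); print(P,P.mean(0),[np.linalg.norm(P[i]-P[i-1]) for i in range(4)])
# amber cap in wrist view now
c=snap('wrist','w8'); u,v=w2px('w8',[598.5,194.1,114]); g=c['image'].astype(int)
u0,v0=int(u),int(v); q=g[v0-45:v0+45,u0-45:u0+45].max(2)<75
n,lab,st,ce=cv2.connectedComponentsWithStats(q.astype(np.uint8)); i=1+np.argmax(st[1:,4]); uu,vv=ce[i]+[u0-45,v0-45]; print('pred',u,v,'cap',uu,vv,st[i],px2w('w8',uu,vv,112))
E
```

```text
[597.3046 193.6843 169.5831] [-0.9788  0.2049  0.0018] d [-0.6504 -1.0823 -1.4195]
[[491.0418 460.8599]
 [718.9284 432.415 ]
 [700.3095 294.6805]
 [472.221  324.8334]] [595.6252 378.1972] [np.float64(137.32233733221017), np.float64(229.6549233226564), np.float64(138.9872757986348), np.float64(230.07299130487385)]
pred 252.26215619117818 214.5683618989492 cap 249.7653359298929 209.34469328140216 [  18   14   50   53 2054] [599.5475 190.7801 112.    ]
```

>>> {"api": "servo_tool", "payload": {"steps": [{"claw": 0.085, "travel": [0.0005, -0.001, 0.04], "twist": 0.0}, {"claw": 0.085, "travel": [0.0, 0.0, 0.04], "twist": 0.0}, {"claw": 0.085, "travel": [0.0, 0.0, 0.036], "twist": 0.0}, {"claw": 0.085, "travel": [0.0, 0.0, 0.0], "twist": 0.0}, {"claw": 0.06, "travel": [0.0, 0.0, 0.0], "twist": 0.0}, {"claw": 0.05, "travel": [0.0, 0.0, 0.0], "twist": 0.0}, {"claw": 0.05, "travel": [0.0, 0.0, 0.0], "twist": 0.0}, {"claw": 0.05, "travel": [0.0, 0.0, 0.0], "twist": 0.0}, {"claw": 0.05, "travel": [0.0, 0.0, 0.0], "twist": 0.0}], "grip_force": 30}}

```text
t: 19.15
position: [600.3, 193.7, 57.2]
tcp_rot: [[-0.203, -0.979, 0.004], [-0.979, 0.203, 0.001], [-0.002, -0.004, -1.0]]
wrist_force: [-1.0, 0.3, 6.5]
opening: 53.1
finger_force: 32.4
```

>>> {"api": "servo_tool", "payload": {"steps": [{"claw": 0.05, "travel": [0.0, 0.0, -0.01], "twist": 0.0}, {"claw": 0.05, "travel": [0.0, 0.0, -0.02], "twist": 0.0}, {"claw": 0.05, "travel": [0.0, 0.0, -0.025], "twist": 0.0}, {"claw": 0.05, "travel": [0.0, 0.0, -0.015], "twist": 0.0}, {"claw": 0.05, "travel": [-0.02, 0.01, 0.0], "twist": 0.0}, {"claw": 0.05, "travel": [-0.03, 0.015, 0.0], "twist": 0.0}, {"claw": 0.05, "travel": [-0.035, 0.017, 0.0], "twist": 0.0}, {"claw": 0.05, "travel": [-0.035, 0.017, 0.0], "twist": 0.0}, {"claw": 0.05, "travel": [-0.03, 0.015, 0.0], "twist": 0.0}, {"claw": 0.05, "travel": [-0.027, 0.013, 0.0], "twist": 0.0}]}}

```text
t: 20.4
position: [547.3, 386.2, 123.2]
tcp_rot: [[-0.201, -0.98, -0.003], [-0.98, 0.201, -0.001], [0.002, 0.002, -1.0]]
wrist_force: [0.4, -0.2, -2.8]
opening: 53.4
finger_force: 32.2
```

>>> {"api": "servo_tool", "payload": {"steps": [{"claw": 0.05, "travel": [0.0, 0.0, 0.01], "twist": 0.0}, {"claw": 0.05, "travel": [0.0, 0.0, 0.02], "twist": 0.0}, {"claw": 0.05, "travel": [0.0, 0.0, 0.02], "twist": 0.0}, {"claw": 0.05, "travel": [0.0, 0.0, 0.01], "twist": 0.0}, {"claw": 0.05, "travel": [0.0, 0.0, 0.004], "twist": 0.0}, {"claw": 0.05, "travel": [0.0, 0.0, 0.002], "twist": 0.0}, {"claw": 0.05, "travel": [0.0, 0.0, 0.0], "twist": 0.0}, {"claw": 0.05, "travel": [0.0, 0.0, 0.0], "twist": 0.0}]}}

```text
t: 21.4
position: [549.8, 384.3, 59.6]
tcp_rot: [[-0.203, -0.979, 0.001], [-0.979, 0.203, 0.001], [-0.001, -0.001, -1.0]]
wrist_force: [-0.6, 0.3, -2.3]
opening: 53.3
finger_force: 32.2
```

>>> {"api": "servo_tool", "payload": {"steps": [{"claw": 0.05, "travel": [0.0, 0.0, 0.002], "twist": 0.0}, {"claw": 0.05, "travel": [0.0, 0.0, 0.0015], "twist": 0.0}, {"claw": 0.05, "travel": [0.0, 0.0, 0.001], "twist": 0.0}, {"claw": 0.05, "travel": [0.0, 0.0, 0.0], "twist": 0.0}]}}

```text
t: 21.9
position: [549.3, 384.1, 54.5]
tcp_rot: [[-0.203, -0.979, -0.0], [-0.979, 0.203, 0.0], [-0.0, 0.0, -1.0]]
wrist_force: [-0.8, -0.1, -1.1]
opening: 53.5
finger_force: 32.3
```

>>> {"api": "servo_tool", "payload": {"steps": [{"claw": 0.05, "travel": [0.0, 0.0, 0.001], "twist": 0.0}, {"claw": 0.05, "travel": [0.0, 0.0, 0.0], "twist": 0.0}, {"claw": 0.05, "travel": [0.0, 0.0, 0.0], "twist": 0.0}]}}

```text
t: 22.28
position: [549.4, 384.2, 54.4]
tcp_rot: [[-0.202, -0.979, 0.0], [-0.979, 0.202, 0.0], [-0.001, -0.0, -1.0]]
wrist_force: [-3.0, -1.5, 5.8]
opening: 53.5
finger_force: 32.8
```

Contact with the tray floor (5.8 N). Release and rise.

>>> {"api": "servo_tool", "payload": {"steps": [{"claw": 0.057, "travel": [0.0, 0.0, 0.0], "twist": 0.0}, {"claw": 0.065, "travel": [0.0, 0.0, 0.0], "twist": 0.0}, {"claw": 0.085, "travel": [0.0, 0.0, 0.0], "twist": 0.0}, {"claw": 0.085, "travel": [0.0, 0.0, 0.0], "twist": 0.0}, {"claw": 0.085, "travel": [0.0, 0.0, 0.0], "twist": 0.0}, {"claw": 0.085, "travel": [0.0, 0.0, -0.02], "twist": 0.0}, {"claw": 0.085, "travel": [0.0, 0.0, -0.04], "twist": 0.0}, {"claw": 0.085, "travel": [0.0, 0.0, -0.04], "twist": 0.0}, {"claw": 0.085, "travel": [0.0, 0.0, -0.02], "twist": 0.0}, {"claw": 0.085, "travel": [0.0, 0.0, 0.0], "twist": 0.0}]}}

```text
t: 23.52
position: [550.5, 384.9, 175.7]
tcp_rot: [[-0.203, -0.979, 0.004], [-0.979, 0.203, 0.003], [-0.004, -0.003, -1.0]]
wrist_force: [0.6, 1.0, -0.6]
opening: 85.0
finger_force: 0.0
```

```bash
python3 - <<'E'
from h import *
c=snap('wrist','w9'); s=read_state(); print(s['position'],s['wrist_force'],s['opening'])
g=c['image'].astype(int); u,v=w2px('w9',[550,383,111]); u0,v0=int(u),int(v); q=g[v0-45:v0+45,u0-45:u0+45].max(2)<75
n,lab,st,ce=cv2.connectedComponentsWithStats(q.astype(np.uint8)); i=1+np.argmax(st[1:,4]); uu,vv=ce[i]+[u0-45,v0-45]; print('pred',u,v,'cap',uu,vv,st[i],px2w('w9',uu,vv,109))
E
```

```text
[549.7064 384.3063 173.7445] [-0.458   0.1872  0.077 ] 84.82069123914066
pred 254.4968890214113 205.86487636425912 cap 255.97395833333334 202.88229166666667 [  23   18   49   51 1920] [548.6674 381.729  109.    ]
```

```bash
python3 -c "
from cell import *
print(hand_in())"
```

```text
the job is handed in; nothing more can be done
None
```

I scanned the amber bottle in front of the window with a full trigger squeeze, set it down upright in the tray, and handed the job in at about 24 s; `hand_in()` gave no verdict.

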